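Load the filter carrier and unclip it from its dock

ROBOT

A 6-joint arm with a two-finger parallel gripper is mounted at the origin on a cart in front of the work surface, level with it; the furniture and walls round the work are solid. World frame = base frame: x ahead of the robot, y to its left, z up, the work surface at z = 0. Lengths are in mm, angles in rad, forces in N, time in s.
With the tool pointing down it reaches from about 325 to 875 mm from the base axis. Payload 4.4 kg.
Tool frame: the origin (TCP) lies at the very end of the fingers, on their centre line; the grasp point (between the pads) lies 19 mm behind it; z points along the fingers, y is the line along which they close (so a half turn about z gives the same grasp; the last joint's range is limited). The gripper opens to 85 mm and grips with 20 to 120 N. Pads are 22 mm wide; open, the fingers measure 114 mm over their backs; the gripper's body (76 mm by 85 mm) begins 54 mm behind the grasp point. The pads swing forward as they close: fully open they stand 13 mm farther back than shut.
Start: joints at [0.957, 0.207, 1.542, -0, 1.393, -0.15], TCP at [257.236, 514.254, 231.282] pointing down, gripper open.
Joint ranges: [-2.73, 2.73], [-0.86, 2.22], [0.23, 2.46], [-1.11, 4.25], [0.08, 2.63], [-2.82, 2.82]. Speed limits (rad/s): [2.79, 2.79, 3.14, 3.14, 3.14, 3.14].

INTERFACE

Orientations are given as a unit quaternion [x, y, z, w].
In Python, from rig import robot, snapshot, camera_params, order, masks_of, spot_point gives the robot as it stands. The module is installed in compiled form; this text tells all that it offers.
- The arm moves only by the tool carry_out, never from a script. Its argument "series" is a list of rows, each an object with "jaw": the finger opening in mm, from 0 to 85.4; "travel": the shift along the tool's x, y, z in mm, a list of three; "twist": the turn, a rotation vector about the tool's x, y, z in degrees, a list of three. A call has 1 to 12 rows; each row shifts and turns the commanded pose from where the row before left it, along the tool's axes as they then stand; what a row does not reach is not made up. A row lasts 1/8 s, in which the tool goes at most 62.5 mm and 10.7 degrees, less where a joint would pass 70% of its speed; a pose out of reach is approached as far as the arm can. A call with a gripper value outside its range is refused whole. The fingers move at their own pace and stop on an object; "grip_force" is the grip in N (left out, the last holds). Time passes only in rows, so rows that do not move let the fingers close. It gives the time, the measured TCP pose, the force, the opening and the grip force at its end, in the units of the state.
- robot.get_state(): the state, without advancing time (a new reading comes with each control period).
- snapshot(name): name is "scene" or "top"; returns (picture, depth): 420x560x3 uint8, red, green, blue; 420x560 float32, mm along the optical axis (not along the pixel's ray), 0 where there is no reading.
- camera_params(name): a dict with "fx", "fy", "cx", "cy" (pixels), "dist" ([k1, k2, p1, p2, k3] as OpenCV has them; the pictures are not rectified), "eye" and "orientation" of the camera in the world. Camera axes: x right, y down, z forward; pixel columns grow to the right and rows downward; lengths in mm; the calibration is good to about 2 mm. A picture is of the moment at which its call begins. camera_params takes no time and is no camera call.
- order.close_job(): hands the job in; it is judged then, once.
Trained networks look in the newest picture that a camera, given by its name, has taken for a name from the list of things; names that differ only in an ending like _2 or _b are one class to them, and where a whole thing is asked for, a point or a joint stands for the part that bears it (a point fixed in the world has none). Each returns a list of dicts, best first, with "p" (0 to 1); they miss things now and then, are a little off and sometimes report something else, mostly with a low value. They report only what shows in the picture. A call takes as long as a camera call.
- masks_of(name, camera): "pixels" (420x560 bool, what is visible of it) and "at" ([column, row] as shares, 0 to 1, of the picture: columns of its width, rows of its height, amid what is visible of it).
- spot_point(name, camera): "at" ([column, row] as shares, 0 to 1, of the picture: columns of its width, rows of its height: a listed point, or the origin of a listed thing).
The state is a dict: "time_s": time; "qpos": joint angles; "dq": joint speeds; "tau": joint torques, N m; "tool_pos": TCP position; "tcp_rot": TCP orientation; "wrist_force": force on the tool from outside, world axes, zero at the start; "torque": the same for the moment, N m; "opening": opening from 0.0 (shut) to 1.0 (fully open); "finger_force": force on a finger pad.
Only numpy, scipy, OpenCV 4.12 (cv2) and the standard library are available. Lean on these libraries where they do the work, as an engineer would, in place of code of your own. Each camera call takes 0.05 s, during which the arm holds its last target. There are 200 camera calls.

TASK

Load the white filter carrier that is clipped in its dock: thread the wide green ring and then the narrow orange ring down onto its steel post until each lies fully home, letting go of each. Then pinch the carrier's two blue side catches together between the fingers, lift it level out of the dock to at least 8 cm above where it sat, and finish there, still holding it up by the pinched catches with both rings on it. Leave the timer, calculator, amber vial and green-lidded tin where they are.

Things in the scene. Friction and masses are not known exactly. Their poses are not given: they have to be found in the camera images.
- dock: fixed grey dock on an aluminium base plate, 104 x 92 mm, 31 mm high; origin at the centre of its underside, z up. Its y axis is the line along which the carrier's catches are pinched. Two grey lips along its x, at y = +-31 to +-43 mm, top 31 mm above the bench, hold the catches' teeth down; a brass fitting points to its +x.
- carrier: white carrier latched in the dock, loose, about 0.25 kg; origin at the centre of its underside, z up, axes as the dock's, seated 8 mm above the dock's underside with 1.5 mm play sideways. Foot 40 (x) x 36 (y) mm, neck 28 mm wide in y, round deck 38 mm across on top. It only leaves straight up, with both catches pinched in, and is clear of the dock after 25 mm.
- carrier_deck (a point): centre of the deck's upper face, 52 mm above the carrier's origin, where the wide ring's underside rests when home. The steel post stands here: 12 mm diameter, 28 mm tall, its top 6 mm tapering to 6 mm diameter.
- catch_left_pad (a point): centre of the outer face of the blue ribbed finger pad on the carrier's +y side: pad 28 mm wide (x), 16 mm tall, 31 mm from the carrier's centre when free (23 mm when fully pinched), 38 mm above the carrier's origin. The deck stands 6 mm above the pads' top and does not overhang the pinched pads.
- catch_right_pad (a point): the same on the carrier's -y side; the pads are 62 mm apart over their outer faces when free, 46 mm fully pinched
- catch_left (a joint): inward travel of the +y catch, 0 free to 0.008 m fully pinched against its stop; the tooth is free of the lip from about 0.004 m (up to 0.0055 m if the carrier lies off-centre). Spring: 2.4 N to start, 7.2 N at the stop.
- catch_right (a joint): the same for the -y catch
- ring_wide: green ring lying flat on the bench, 36 mm outside diameter, 16 mm bore, 12 mm tall; origin at the centre of its underside
- ring_narrow: orange ring lying flat on the bench, 28 mm outside diameter, 16 mm bore, 12 mm tall; origin at the centre of its underside; home, its underside rests on the wide ring's top, 12 mm above the deck
- timer: white timer lying on the bench, 56 x 62 x 16 mm, leave it alone; origin at the centre of its underside
- calculator: dark calculator lying on the bench, 70 x 118 x 14 mm, leave it alone; origin at the centre of its underside
- vial_amber: small amber vial with blue cap standing on the bench, 12 mm across, 32 mm tall, leave it alone; origin at the centre of its underside
- tin: round white tin with green lid, 58 mm across, 24 mm tall, leave it alone; origin at the centre of its underside
- pc_tower: fixed black computer tower to the right of the work, about 0.34 m tall with things lying on it, its near face about 0.5 m ahead of the robot and its left side about 0.25 m to the robot's right: an obstacle, keep the arm clear of it; origin at the centre of its underside

How it is judged (in metres and radians):
On the way, in this order (a step that is already met when the one before it is completed fails the run):
1. the wide ring lies home on the carrier's deck, let go, with the carrier still seated in the dock (z of ring_wide in the frame of carrier_deck below 0.0025 m and distance between ring_wide and carrier_deck below 0.005 m and contact force between the fingers and ring_wide below 0.1 N and z of carrier in the frame of dock below 0.011 m), for 0.2 s.
2. the narrow ring lies home on the wide ring, let go, with the carrier still seated in the dock (z of ring_wide in the frame of carrier_deck below 0.0025 m and distance between ring_wide and carrier_deck below 0.005 m and z of ring_narrow in the frame of carrier_deck below 0.0145 m and horizontal distance between ring_narrow and carrier_deck below 0.005 m and distance between ring_narrow and carrier_deck below 0.016 m and contact force between the fingers and ring_narrow below 0.1 N and z of carrier in the frame of dock below 0.011 m), for 0.2 s.
At the end, for the whole second after the job is handed in: The carrier is held still and level (within 0.2 rad) at least 70 mm above its seat, touching nothing of the dock, by fingers that press on it (over 2 N) with both catches pinched in by more than 4 mm; the wide ring lies within 2.5 mm of home on the deck and the narrow ring on it (z of carrier in the frame of dock above 0.078 m and angle between carrier's own z axis and vertical below 0.2 rad and linear speed of carrier below 0.03 m/s and value of joint each of catch_left, catch_right above 0.004 m and contact force between the fingers and carrier above 2 N and contact force between carrier and dock below 0.1 N and z of ring_wide in the frame of carrier_deck below 0.0025 m and distance between ring_wide and carrier_deck below 0.005 m and z of ring_narrow in the frame of carrier_deck below 0.0145 m and distance between ring_narrow and carrier_deck below 0.016 m); the arm keeps its last pose, push and grip.
It fails at once if timer, calculator, amber vial or tin shifted by more than 20 mm, or the vial knocked over (distance of any of timer, calculator, vial_amber, tin from where it was at the start of the episode above 0.02 m or angle between vial_amber's own z axis and vertical above 0.6 rad).
It also fails if it takes over 61 s, if anything falls off the work surface, if the arm or the gripper's body presses on something with over 40 N, if the wrist force passes 120 N, or if a joint passes its speed limit or range.

## Working session

There is one attempt and no reset: what is moved stays moved. The work goes in short steps, Python scripts to look and compute and a tool call to move; the robot and the scene stay as the last step left them, time stands still between calls to the robot, and variables do not carry over. Pictures are saved under pics/ and viewed, at most 10 in all, crops included, and the job is handed in when it is done.

Besides the shell and the picture viewer there is one more tool, called by a JSON object that holds its "api" and its "payload", one argument or row to a line. carry_out: Moves the arm, as the interface text tells. Its arguments: {"type":"object","properties":{"series":{"type":"array","items":{"type":"object","properties":{"jaw":{"type":"number"},"travel":{"type":"array","items":{"type":"number"}},"twist":{"type":"array","items":{"type":"number"}}}}},"grip_force":{"type":"number"}},"required":["series"]}

```bash
mkdir -p pics; cat > h.py <<'E'
import numpy as np, cv2
from scipy.spatial.transform import Rotation as R
from rig import robot, snapshot, camera_params, order, masks_of, spot_point
def ray(cam,u,v):
    c=camera_params(cam); K=np.array([[c['fx'],0,c['cx']],[0,c['fy'],c['cy']],[0,0,1]])
    p=cv2.undistortPoints(np.array([[[u,v]]],float),K,np.array(c['dist'],float))[0,0]
    return c,np.array([p[0],p[1],1.])
def onz(cam,u,v,z):
    c,d=ray(cam,u,v); d=R.from_quat(c['orientation']).apply(d); e=np.array(c['eye'])
    return e+d*(z-e[2])/d[2]
def cloud(cam,dep,mask):
    c=camera_params(cam); K=np.array([[c['fx'],0,c['cx']],[0,c['fy'],c['cy']],[0,0,1]])
    v,u=np.nonzero(mask&(dep>0)); p=cv2.undistortPoints(np.stack([u,v],1).astype(float)[:,None],K,np.array(c['dist'],float))[:,0]
    z=dep[v,u]; return R.from_quat(c['orientation']).apply(np.c_[p*z[:,None],z])+np.array(c['eye'])
E
python3 - <<'E'
from h import *
np.set_printoptions(precision=1,suppress=True)
print(robot.get_state())
for cam in('top','scene'):
    im,d=snapshot(cam); cv2.imwrite(f'pics/{cam}0.png',im[:,:,::-1]); c=camera_params(cam); print(cam,c['eye'],c['fx'])
    for n in['ring_wide','ring_narrow','carrier','dock','vial_amber','tin','timer','calculator']:
        for m in masks_of(n,cam)[:2]:
            P=cloud(cam,d,m['pixels']); a=np.array(m['at'])*[560,420]
            if len(P): print(n,round(m['p'],2),a,np.median(P,0),np.percentile(P,2,axis=0),np.percentile(P,98,axis=0))
    for n in['carrier_deck','catch_left_pad','catch_right_pad']:
        for m in spot_point(n,cam)[:2]:
            a=np.array(m['at'])*[560,420]; print(n,round(m['p'],2),a,onz(cam,*a,60 if 'deck' in n else 46))
E
```

```text
{'time_s': 0.0, 'qpos': array([ 1. ,  0.2,  1.5,  0. ,  1.4, -0.2]), 'dq': array([-0., -0.,  0.,  0.,  0.,  0.]), 'tau': array([ -0. , -38.3, -29.2,  -0. ,   0. ,   0. ]), 'tool_pos': array([256.8, 513.6, 230.1]), 'tcp_rot': array([ 0.2,  1. , -0. , -0. ]), 'wrist_force': array([ 0.6, -0.3, -0.1]), 'torque': array([ 0., -0., -0.]), 'finger_force': 0.0, 'opening': 0.9951518519677165}
top [ 480.9  -27.3 1230.1] 397.03359018741327
ring_wide 0.67 [316.  224.7] [ 509.  -120.    10.5] [ 493.8 -132.1   -1.6] [ 524.5 -103.1   14.7]
carrier 0.74 [238.2 215.7] [538.9 101.7  58.9] [524.1  82.7  38.1] [558.9 126.7  86.9]
dock 0.94 [246.6 222.6] [537.6 101.2   9.7] [483.   48.7   3.6] [597.1 156.6  33.9]
dock 0.4 [267.6 255.7] [413.8  27.7  11.3] [378.9 -27.5   5.5] [446.   82.9  16.4]
tin 0.83 [287.3 163.8] [696.3 -23.1  21.7] [669.4 -52.8  -3.1] [724.2   5.2  27. ]
tin 0.2 [173.9 223.3] [511.7 313.6  10.8] [499.4 297.6   2.2] [520.9 320.4  14.9]
timer 0.77 [320.9 256.5] [ 408.8 -136.8   14. ] [ 383.6 -164.8    8.9] [ 435.6 -106.4   18.7]
calculator 0.96 [268.6 256.2] [412.2  27.8  11.1] [378.1 
[... 589 characters left out ...]
559.3 127.3  80.2]
dock 0.72 [246.2 209.3] [514.4  78.2   8.2] [478.6  43.9   1.3] [590.5 128.5  31.2]
dock 0.55 [224.5 253. ] [406.6  18.7  10.6] [374.1 -33.7   1.2] [442.7  80.   14.6]
vial_amber 0.44 [183.7 203.6] [426.5 197.   21.1] [422.3 194.    4.1] [431.4 206.1  31. ]
tin 0.61 [325.8 195.2] [689.3 -31.   20.8] [666.3 -54.    3.1] [719.5  -4.   23.9]
timer 0.87 [277.1 296. ] [ 404.3 -141.4   13.1] [ 376.8 -170.     2.2] [ 432.7 -108.4   16.8]
calculator 0.6 [225.6 251.1] [407.3  19.   10.6] [373.5 -33.4   3.2] [443.3  79.9  14.6]
carrier_deck 0.56 [249.  182.5] [555.7 109.6  60. ]
catch_left_pad 0.43 [236.4 190.7] [524. 121.  46.]
catch_right_pad 0.62 [259.5 194.7] [555.2  72.1  46. ]
```

```bash
python3 - <<'E'
import cv2,numpy as np
a=cv2.imread('pics/top0.png');b=cv2.imread('pics/scene0.png')
c=cv2.resize(a[140:300,150:350],(800,640),interpolation=3)
d=cv2.resize(b[140:260,160:320],(800,600),interpolation=3)
cv2.imwrite('pics/c1.png',cv2.resize(c,(750,600)));cv2.imwrite('pics/c2.png',d)
E
```

```text
(no output)
```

View pics/c1.png

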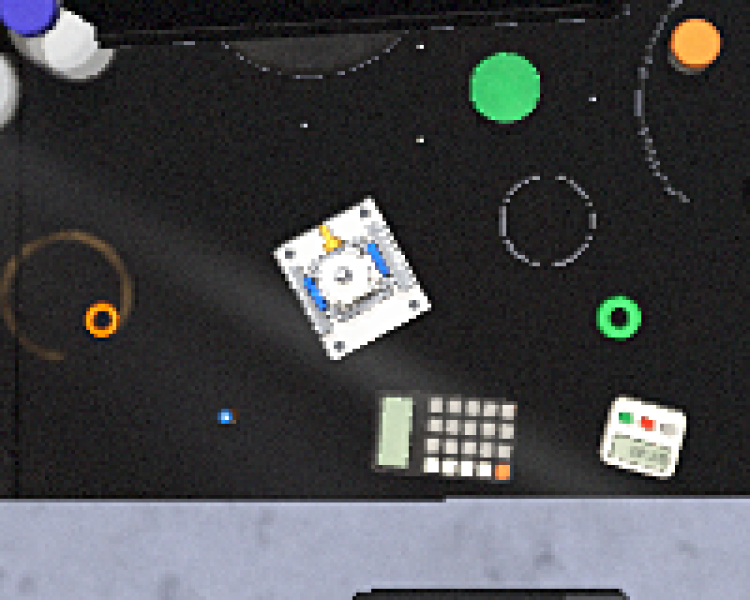

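View pics/c2.png

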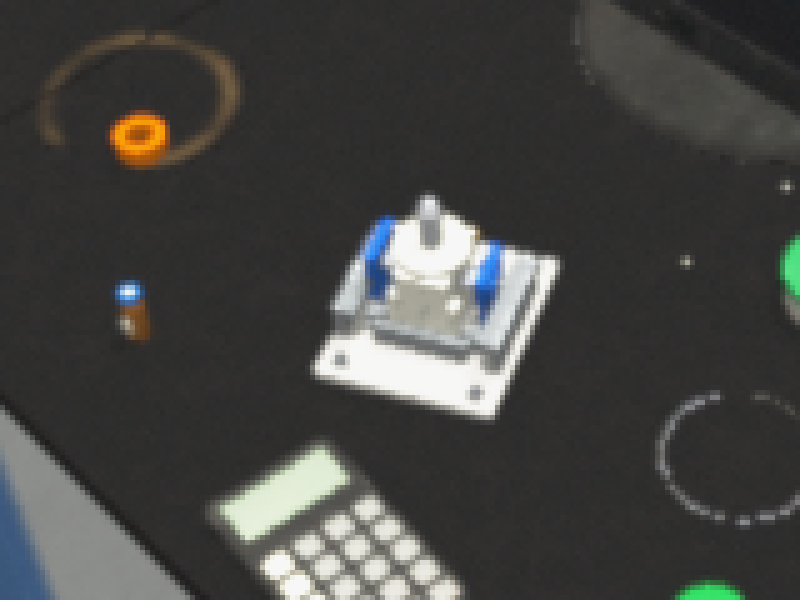

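View pics/scene0.png

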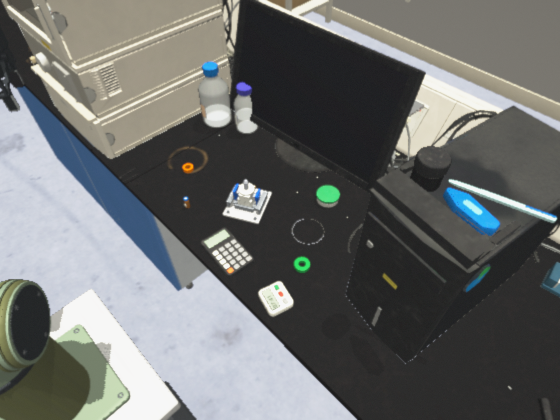

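The top view shows the dock centred near px (244,214), with the brass fitting pointing up-left. The green ring is at (315,225) and the orange at (177,225). The scene view shows the post tip near px (246,180), so there's nothing surprising. Next I'll refine with colour segmentation.

```bash
cat > m.py <<'E'
from h import *
np.set_printoptions(precision=1,suppress=True)
def blobs(im,lo,hi,box,minA=8):
    h=cv2.cvtColor(im,cv2.COLOR_RGB2HSV); m=cv2.inRange(h,lo,hi); k=np.zeros_like(m); x0,y0,x1,y1=box; k[y0:y1,x0:x1]=m[y0:y1,x0:x1]
    n,l,s,c=cv2.connectedComponentsWithStats(k); return [(l==i) for i in range(1,n) if s[i,4]>=minA]
G=((45,100,80),(80,255,255)); O=((5,150,120),(20,255,255)); B=((100,130,60),(125,255,255))
E
python3 - <<'E'
from m import *
T,dt=snapshot('top'); S,ds=snapshot('scene')
def hull(m):
    c=max(cv2.findContours(m.astype(np.uint8),0,1)[0],key=cv2.contourArea); f=cv2.moments(cv2.convexHull(c)); 
    e=cv2.fitEllipse(c) if len(c)>4 else None; return (f['m10']/f['m00'],f['m01']/f['m00']),e
for nm,C,box in(('green',G,(300,210,330,240)),('orange',O,(165,215,190,236))):
    for m in blobs(T,*C,box): 
        c,e=hull(m); print(nm,m.sum(),c,e,onz('top',*c,10)); P=cloud('top',dt,m); print(np.median(P,0))
for nm,C,box in(('green',G,(285,250,320,280)),('orange',O,(175,155,200,180))):
    for m in blobs(S,*C,box): 
        c,e=hull(m); print('S',nm,m.sum(),c,onz('scene',*c,7))
for m in blobs(T,*B,(225,195,260,230)):
    v,u=np.nonzero(m); print('blueT',m.sum(),u.mean(),v.mean(),onz('top',u.mean(),v.mean(),50), np.median(cloud('top',dt,m),0))
for m in blobs(S,*B,(225,180,270,210)):
    v,u=np.nonzero(m); print('blueS',m.sum(),u.mean(),v.mean(),onz('scene',u.mean(),v.mean(),46))
# plate
h=cv2.cvtColor(T,cv2.COLOR_RGB2HSV); b=np.zeros((420,560),np.uint8); b[185:242,215:270]=(T[185:242,215:270].max(2)>95)
c=max(cv2.findContours(b,0,1)[0],key=cv2.contourArea); r=cv2.minAreaRect(c); q=cv2.boxPoints(r); W=np.array([onz('top',*p,4) for p in q]); print(r,W,W.mean(0),np.linalg.norm(W-np.roll(W,1,0),axis=1))
P=cloud('top',dt,masks_of('carrier','top')[0]['pixels'])
D=P[(P[:,2]>56)&(P[:,2]<65)]; print('deck',len(D),D.mean(0),(D.min(0)+D.max(0))/2); D=P[P[:,2]>72]; print('post',len(D),D.mean(0))
cv2.imwrite('pics/c3.png',cv2.resize(np.hstack([T[185:245,215:275],S[165:225,215:275]])[:,:,::-1],(800,400),interpolation=cv2.INTER_NEAREST))
E
```

```text
green 97 (314.4892205638474, 224.3847429519071) ((314.4734191894531, 224.2772979736328), (11.032731056213379, 11.498717308044434), 88.53901672363281) [ 508.  -115.5   10. ]
[ 509.  -115.3   10.6]
orange 37 (176.91437308868498, 224.9663608562691) ((177.0062255859375, 225.00640869140625), (7.435187339782715, 7.971732139587402), 47.411746978759766) [508.8 308.1  10. ]
[505.8 307.5  11. ]
S green 224 (301.5686728395062, 263.96836419753083) [ 505.6 -117.6    7. ]
S orange 101 (187.6067415730337, 167.2134831460674) [506.5 307.3   7. ]
blueT 20 250.25 208.65 [555.2  78.3  50. ] [555.5  78.8  53.1]
blueT 22 233.5909090909091 217.95454545454547 [527.7 127.9  50. ] [527.6 127.7  52.5]
blueS 43 235.27906976744185 190.11627906976744 [523.3 124.3  46. ]
blueS 40 257.2 194.675 [551.3  76.1  46. ]
((243.235595703125, 213.93490600585938), (33.962650299072266, 30.51875877380371), 61.55707550048828) [[566.  170.8   4. ]
 [610.7  87.5   4. ]
 [517.7  37.6   4. ]
 [473.4 120.6   4. ]] [541.9 104.2   4. ] [105.4  94.5 105.5  94.1]
deck 113 [541.  101.8  59.7] [542.1 100.6  60.3]
post 14 [541.6 101.8  83.8]
```

View pics/c3.png

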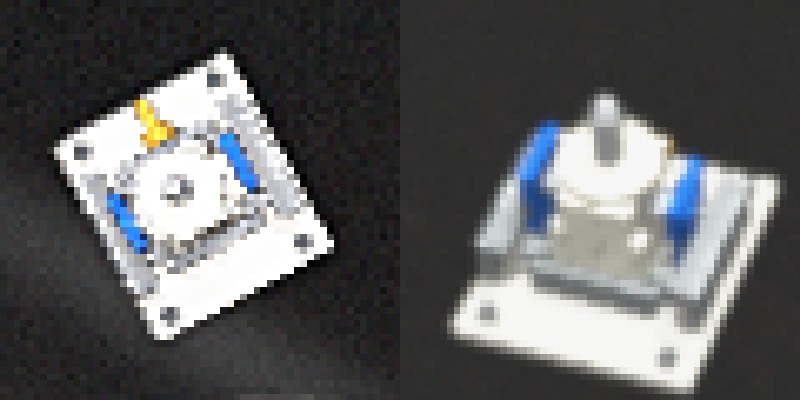

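```bash
cat > p.py <<'E'
from h import *
import sys
np.set_printoptions(precision=1,suppress=True)
A=np.deg2rad(118.3)
def des(a=A):
    y=np.array([np.cos(a),np.sin(a),0]); z=np.array([0,0,-1.]); return R.from_matrix(np.c_[np.cross(y,z),y,z])
def go(t):
    s=robot.get_state(); r=R.from_quat(s['tcp_rot']); 
    for a in(A,A+np.pi):
        D=des(a); tw=np.rad2deg((r.inv()*D).as_rotvec())
        if np.linalg.norm(tw)<95: print('twist',tw,'travel(after twist)',D.inv().apply(np.array(t,float)-s['tool_pos']),'travel now',r.inv().apply(np.array(t,float)-s['tool_pos']))
    print('t',s['time_s'],'pos',s['tool_pos'],'F',s['wrist_force'],'op',s['opening']*85.4,'ff',s['finger_force'])
if __name__=='__main__': go([float(v) for v in sys.argv[1:4]])
E
python3 p.py 507 -116.5 120
```

```text
twist [  0.    0.  -54.9] travel(after twist) [  79.1 -673.8  111.3] travel now [-505.5 -452.4  111.3]
t 1.35 pos [257.2 514.3 231.3] F [-0.1 -0.1 -0.6] op 85.30624793327948 ff 0.0
```

{"api": "carry_out", "payload": {
  "series": [
    {"jaw":60,"travel":[0,0,0],"twist":[0,0,-9.15]},
    {"jaw":60,"twist":[0,0,-9.15],"travel":[0,0,0]},
    {"jaw":60,"twist":[0,0,-9.15],"travel":[0,0,0]},
    {"jaw":60,"twist":[0,0,-9.15],"travel":[0,0,0]},
    {"jaw":60,"twist":[0,0,-9.15],"travel":[0,0,0]},
    {"jaw":60,"twist":[0,0,-9.15],"travel":[0,0,0]},
    {"jaw":60,"travel":[6,-50,8],"twist":[0,0,0]},
    {"jaw":60,"travel":[6,-50,8],"twist":[0,0,0]},
    {"jaw":60,"travel":[6,-50,8],"twist":[0,0,0]},
    {"jaw":60,"travel":[6,-50,8],"twist":[0,0,0]},
    {"jaw":60,"travel":[6,-50,8],"twist":[0,0,0]},
    {"jaw":60,"travel":[6,-50,8],"twist":[0,0,0]}
  ],
  "grip_force": 30
}}

```text
time_s: 2.85
tool_pos: [368.5, 231.7, 183.4]
tcp_rot: [-0.245, 0.97, 0.0, 0.001]
wrist_force: [0.9, 0.4, 0.4]
opening: 0.702
finger_force: 0.0
```

```bash
python3 p.py 507 -116.5 60
```

```text
twist [-0.   0.1  0. ] travel(after twist) [  43.1 -372.2  123.4] travel now [  43.5 -372.2  123.4]
t 2.85 pos [368.5 231.7 183.4] F [0.9 0.4 0.4] op 59.938076824292246 ff 0.0
```

{"api": "carry_out", "payload": {
  "series": [
    {"jaw":60,"travel":[5,-46,10],"twist":[0,0,0]},
    {"jaw":60,"travel":[5,-46,10],"twist":[0,0,0]},
    {"jaw":60,"travel":[5,-46,10],"twist":[0,0,0]},
    {"jaw":60,"travel":[5,-46,10],"twist":[0,0,0]},
    {"jaw":60,"travel":[5,-46,10],"twist":[0,0,0]},
    {"jaw":60,"travel":[6,-46,20],"twist":[0,0,0]},
    {"jaw":60,"travel":[6,-46,20],"twist":[0,0,0]},
    {"jaw":60,"travel":[6,-46,20],"twist":[0,0,0]},
    {"jaw":60,"travel":[0,0,0],"twist":[0,0,0]}
  ]
}}

```text
time_s: 3.98
tool_pos: [504.7, -113.8, 71.9]
tcp_rot: [-0.243, 0.97, 0.0, -0.001]
wrist_force: [0.4, 0.0, 0.4]
opening: 0.701
finger_force: 0.0
```

```bash
python3 p.py 507 -116.5 2; python3 - <<'E'
from m import *
S,_=snapshot('scene'); cv2.imwrite('pics/s4.png',cv2.resize(S[210:290,250:350][:,:,::-1],(750,600),interpolation=cv2.INTER_CUBIC))
E
```

```text
twist [ 0.1 -0.1 -0.2] travel(after twist) [-0.7 -3.5 69.9] travel now [-0.8 -3.5 69.9]
t 3.975 pos [ 504.7 -113.8   71.9] F [0.4 0.  0.4] op 59.85726859008827 ff 0.0
```

View pics/s4.png

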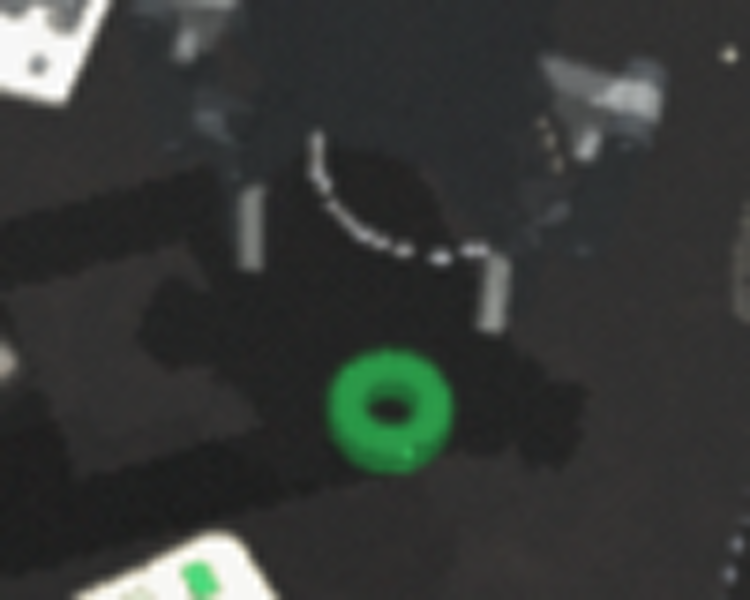

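The green ring is at crop (390,410), between the grey pads at (250,225) and (493,290), so the fingers will straddle it. Descending.

{"api": "carry_out", "payload": {
  "series": [
    {"jaw":60,"travel":[-1,-3,30],"twist":[0,0,0]},
    {"jaw":60,"travel":[0,0,25],"twist":[0,0,0]},
    {"jaw":60,"travel":[0,0,14],"twist":[0,0,0]},
    {"jaw":60,"travel":[0,0,0],"twist":[0,0,0]},
    {"jaw":25,"travel":[0,0,0],"twist":[0,0,0]},
    {"jaw":25,"travel":[0,0,0],"twist":[0,0,0]},
    {"jaw":25,"travel":[0,0,0],"twist":[0,0,0]},
    {"jaw":25,"travel":[0,0,0],"twist":[0,0,0]}
  ]
}}

```text
time_s: 5.03
tool_pos: [508.2, -113.6, 5.9]
tcp_rot: [-0.245, 0.97, -0.001, 0.001]
wrist_force: [-1.0, 1.2, 5.8]
opening: 0.4
finger_force: 29.4
```

```bash
python3 p.py 540.5 102 120
```

```text
twist [-0.1  0.1  0. ] travel(after twist) [-130.7  174.5 -114.1] travel now [-131.   174.3 -114.2]
t 5.025 pos [ 508.2 -113.6    5.9] F [-1.   1.2  5.8] op 34.12593068244992 ff 29.44546077400446
```

{"api": "carry_out", "payload": {
  "series": [
    {"jaw":25,"travel":[0,0,-10],"twist":[0,0,0]},
    {"jaw":25,"travel":[-10,0,-30],"twist":[0,0,0]},
    {"jaw":25,"travel":[-20,20,-40],"twist":[0,0,0]},
    {"jaw":25,"travel":[-25,40,-34],"twist":[0,0,0]},
    {"jaw":25,"travel":[-25,40,0],"twist":[0,0,0]},
    {"jaw":25,"travel":[-25,40,0],"twist":[0,0,0]},
    {"jaw":25,"travel":[-26,34,0],"twist":[0,0,0]},
    {"jaw":25,"travel":[0,0,0],"twist":[0,0,0]},
    {"jaw":25,"travel":[0,0,0],"twist":[0,0,0]}
  ]
}}

```text
time_s: 6.15
tool_pos: [539.6, 101.6, 118.5]
tcp_rot: [-0.245, 0.97, -0.0, -0.0]
wrist_force: [1.1, -0.0, -0.2]
opening: 0.396
finger_force: 30.0
```

```bash
python3 p.py 540.5 102 105; python3 - <<'E'
from m import *
S,d=snapshot('scene'); cv2.imwrite('pics/s5.png',cv2.resize(S[130:230,190:315][:,:,::-1],(750,600),interpolation=cv2.INTER_CUBIC))
s=robot.get_state();print(s['tool_pos'])
for m in blobs(S,*G,(190,110,315,215)):
    v,u=np.nonzero(m); print(m.sum(),u.mean(),v.mean(),onz('scene',u.mean(),v.mean(),125),np.median(cloud('scene',d,m),0))
E
```

```text
twist [-0.  -0.   0.1] travel(after twist) [-1.  -0.1 13.5] travel now [-1.  -0.1 13.5]
t 6.15 pos [539.6 101.6 118.5] F [ 1.1 -0.  -0.2] op 33.853775191051184 ff 29.96925462037325
[539.6 101.1 118.4]
159 242.41509433962264 171.23899371069183 [530.2  96.8 125. ] [531.7 101.4 122.2]
```

View pics/s5.png

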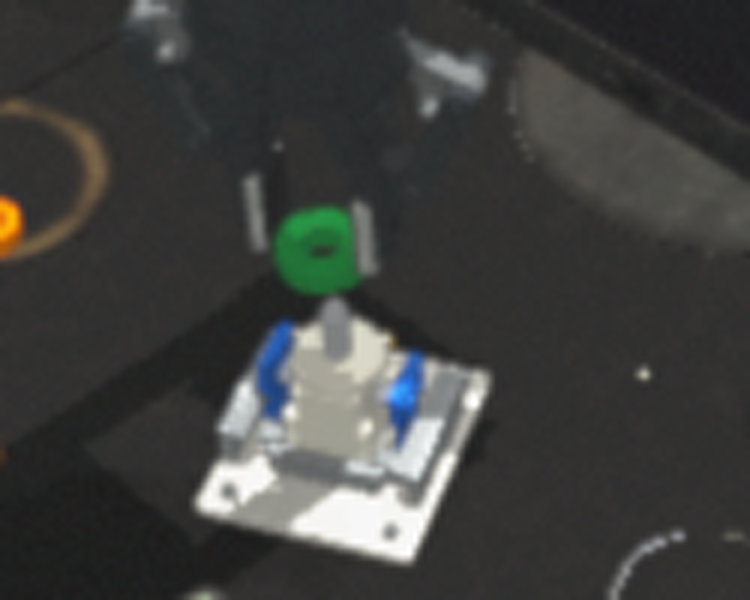

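The ring is held level at crop (322,250), above the post tip at (335,303). I'll compare the two planes numerically, using an ellipse fit.

```bash
python3 - <<'E'
from m import *
c=camera_params('scene'); K=np.array([[c['fx'],0,c['cx']],[0,c['fy'],c['cy']],[0,0,1]]); ri=R.from_quat(c['orientation']).inv()
def proj(P):
    q=ri.apply(np.atleast_2d(P)-np.array(c['eye'])); return cv2.projectPoints(q,np.zeros(3),np.zeros(3),K,np.array(c['dist'],float))[0][:,0]
S,_=snapshot('scene'); T,_=snapshot('top')
def sil(x,y,z,yaw=118.3):   # ring model mask, supersampled x4
    t=np.linspace(0,2*np.pi,60); o=np.zeros((420*4,560*4),np.uint8)
    for zz in(z,z+6,z+12):
        cv2.fillConvexPoly(o,cv2.convexHull(((proj(np.c_[x+18*np.cos(t),y+18*np.sin(t),0*t+zz])+.5)*4).astype(np.float32)).astype(np.int32),255)
    return cv2.resize(o,(560,420),interpolation=cv2.INTER_AREA)/255
m=blobs(S,*G,(190,110,315,215))[0]; v,u=np.nonzero(m); print('box',u.min(),u.max(),v.min(),v.max())
g=cv2.findContours(m.astype(np.uint8),0,1)[0][0]; gm=cv2.fillPoly(np.zeros((420,560),np.uint8),[g],1)
# ignore area right of occluding pad: columns beyond u.max-? 
w=np.ones((420,560)); w[:,u.max():]=0; w[:,:u.min()-6]=1
best=sorted((float((np.abs(sil(x,y,z)-gm)*w).sum()),x,y,z) for x in range(528,550,2) for y in range(90,112,2) for z in (111,114,117))[:8]; print(best)
for p in [(241.05,212.6)]: print('tip top',onz('top',*p,88))
b=S[174:200,236:256]; print(cv2.cvtColor(b,cv2.COLOR_RGB2GRAY))
E
```

```text
box 236 249 164 178
[(14.509803921568627, 538, 102, 111), (15.3921568627451, 536, 98, 114), (15.75686274509804, 534, 96, 117), (15.819607843137254, 538, 100, 111), (16.952941176470592, 536, 100, 114), (18.509803921568626, 536, 100, 111), (18.823529411764707, 534, 98, 114), (19.2078431372549, 536, 102, 111)]
tip top [541.5 101.4  88. ]
[[ 63  76  81  83  85  85  84  85  86  85  85  83  81  87 120 123 105  81
   52  47]
 [ 53  72  79  81  83  85  85  84  84  85  83  81  79  82 105 113  98  67
   49  48]
 [ 41  60  73  80  81  81  81  82  82  81  80  80  77  72  67  64  63  50
   47  48]
 [ 37  42  59  73  76  80  80  81  81  80  78  74  69  55  48  48  50  48
   48  48]
 [ 34  34  41  53  66  73  75  74  76  81  73  57  45  40  40  46  49  49
   48  48]
 [ 35  35  34  38  42  45  48  53  70  87  77  53  39  37  35  40  45  47
   48  49]
 [ 35  36  34  36  36  36  38  62 101 129 121  84  47  36  37  37  35  39
   46  47]
 [ 35  36  34  35  34  35  48  83 125 136 133 110  67  44  37  36  34  35
   39  47]
 [ 35  38  37  35  35  40  60  99 131 138 135 122  96  86  60  44  36  34
   37  38
[... 747 characters left out ...]
 201 177
  182 206]
 [110 147 140 154 171 166 165 166 165 167 170 171 183 211 210 197 173 166
  193 201]
 [ 93 123 137 160 159 161 164 165 165 166 166 167 176 198 188 161 154 161
  166 158]
 [ 69  88 138 187 168 160 159 163 165 167 167 167 165 162 156 143 142 157
  170 161]
 [ 66  81 138 195 174 166 160 159 161 163 164 162 162 164 151 139 147 170
  178 169]
 [ 66  83 129 165 160 158 158 164 168 168 164 166 172 176 146 135 141 158
  157 139]
 [ 76 128 192 178 160 158 158 159 159 157 159 164 164 151 143 136 136 137
  121  96]
 [ 98 187 241 196 160 157 158 157 157 157 158 159 156 148 144 137 138 142
  128  86]
 [111 174 219 195 162 158 158 158 157 157 158 157 156 154 157 157 142 143
  128  84]]
```

{"api": "carry_out", "payload": {
  "series": [
    {"jaw":25,"travel":[-1.3,0,10],"twist":[0,0,0]},
    {"jaw":25,"travel":[0,0,12],"twist":[0,0,0]},
    {"jaw":25,"travel":[0,0,6],"twist":[0,0,0]},
    {"jaw":25,"travel":[0,0,6],"twist":[0,0,0]},
    {"jaw":25,"travel":[0,0,0],"twist":[0,0,0]}
  ]
}}

```text
time_s: 6.92
tool_pos: [540.6, 102.5, 83.6]
tcp_rot: [-0.245, 0.97, 0.0, -0.0]
wrist_force: [0.2, -0.7, -0.2]
opening: 0.4
finger_force: 29.9
```

{"api": "carry_out", "payload": {
  "series": [
    {"jaw":25,"travel":[0,0,6],"twist":[0,0,0]},
    {"jaw":25,"travel":[0,0,6],"twist":[0,0,0]},
    {"jaw":25,"travel":[0,0,4],"twist":[0,0,0]},
    {"jaw":25,"travel":[0,0,0],"twist":[0,0,0]}
  ]
}}

```text
time_s: 7.42
tool_pos: [540.6, 102.5, 67.8]
tcp_rot: [-0.245, 0.97, 0.0, -0.0]
wrist_force: [-0.1, 0.1, 0.3]
opening: 0.398
finger_force: 30.0
```

Threaded with no contact force. Next I'll open a little, then retreat and verify.

{"api": "carry_out", "payload": {
  "series": [
    {"jaw":25,"travel":[0,0,2],"twist":[0,0,0]},
    {"jaw":55,"travel":[0,0,0],"twist":[0,0,0]},
    {"jaw":55,"travel":[0,0,0],"twist":[0,0,0]},
    {"jaw":55,"travel":[0,0,0],"twist":[0,0,0]},
    {"jaw":55,"travel":[0,0,-30],"twist":[0,0,0]},
    {"jaw":55,"travel":[0,0,-40],"twist":[0,0,0]},
    {"jaw":55,"travel":[0,50,0],"twist":[0,0,0]},
    {"jaw":55,"travel":[0,50,0],"twist":[0,0,0]},
    {"jaw":55,"travel":[0,50,0],"twist":[0,0,0]}
  ]
}}

```text
time_s: 8.55
tool_pos: [469.2, 235.7, 136.7]
tcp_rot: [-0.244, 0.97, 0.0, 0.0]
wrist_force: [-0.0, 0.2, 0.8]
opening: 0.645
finger_force: 0.0
```

```bash
python3 p.py 507.5 307.5 60; python3 - <<'E'
from m import *
S,d=snapshot('scene'); T,dt=snapshot('top')
for n,I,D,b in(('scene',S,d,(220,165,275,215)),('top',T,dt,(220,190,265,235))):
  for m in blobs(I,*G,b):
    v,u=np.nonzero(m); print(n,m.sum(),u.mean(),v.mean(),onz(n,u.mean(),v.mean(),70),np.median(cloud(n,D,m),0))
for m in blobs(T,*O,(165,215,190,236)):
    v,u=np.nonzero(m); print('orange',onz('top',u.mean(),v.mean(),10))
cv2.imwrite('pics/s6.png',cv2.resize(np.hstack([S[155:215,215:275],T[185:245,215:275]])[:,:,::-1],(800,400),interpolation=cv2.INTER_CUBIC))
E
```

```text
twist [-0.   0.1 -0. ] travel(after twist) [-67.8  45.1  76.7] travel now [-67.7  45.1  76.8]
t 8.55 pos [469.2 235.7 136.7] F [-0.   0.2  0.8] op 55.09193773230687 ff 0.0
scene 124 244.84677419354838 186.31451612903226 [534.6  99.4  70. ] [534.2  97.5  70.1]
top 84 241.03571428571428 213.5952380952381 [539.6 103.5  70. ] [539.8 103.2  71.1]
orange [514.8 299.6  10. ]
```

View pics/s6.png

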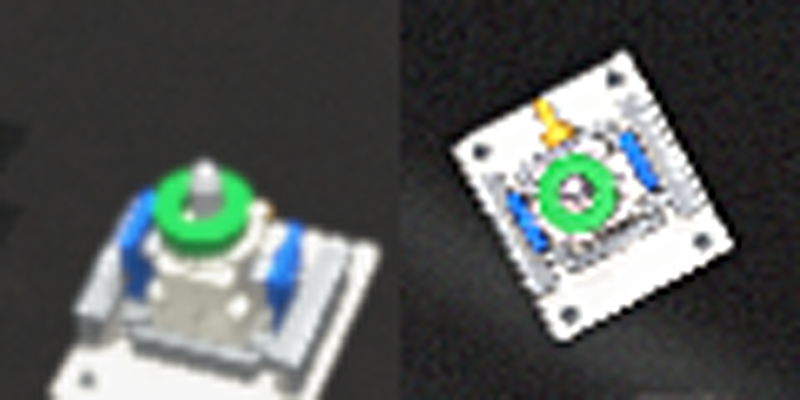

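The left half shows the green ring home on the deck (about crop (203,208)), with the post tip standing above it. The right half shows it concentric. Now the orange ring.

{"api": "carry_out", "payload": {
  "series": [
    {"jaw":55,"travel":[-35,23,0],"twist":[0,0,0]},
    {"jaw":55,"travel":[-34,22,36],"twist":[0,0,0]},
    {"jaw":55,"travel":[0,0,40],"twist":[0,0,0]},
    {"jaw":55,"travel":[0,0,0],"twist":[0,0,0]},
    {"jaw":55,"travel":[0,0,0],"twist":[0,0,0]}
  ]
}}

```text
time_s: 9.28
tool_pos: [510.0, 306.5, 61.3]
tcp_rot: [-0.244, 0.97, 0.0, 0.001]
wrist_force: [0.6, 0.6, 0.4]
opening: 0.646
finger_force: 0.0
```

```bash
python3 p.py 508.5 308 5
```

```text
twist [-0.   0.1 -0. ] travel(after twist) [ 0.6  2.  56.3] travel now [ 0.7  2.  56.3]
t 9.275 pos [510.  306.5  61.3] F [0.6 0.6 0.4] op 55.16670143713593 ff 0.0
```

{"api": "carry_out", "payload": {
  "series": [
    {"jaw":55,"travel":[0.5,2,25],"twist":[0,0,0]},
    {"jaw":55,"travel":[0,0,20],"twist":[0,0,0]},
    {"jaw":55,"travel":[0,0,11],"twist":[0,0,0]},
    {"jaw":55,"travel":[0,0,0],"twist":[0,0,0]},
    {"jaw":18,"travel":[0,0,0],"twist":[0,0,0]},
    {"jaw":18,"travel":[0,0,0],"twist":[0,0,0]},
    {"jaw":18,"travel":[0,0,0],"twist":[0,0,0]},
    {"jaw":18,"travel":[0,0,0],"twist":[0,0,0]},
    {"jaw":18,"travel":[0,0,0],"twist":[0,0,0]}
  ]
}}

```text
time_s: 10.4
tool_pos: [508.6, 308.8, 5.4]
tcp_rot: [-0.245, 0.97, 0.0, 0.001]
wrist_force: [-1.2, 0.2, 5.6]
opening: 0.302
finger_force: 29.6
```

```bash
python3 p.py 541 102.3 130
```

```text
twist [-0.   0.1  0. ] travel(after twist) [  69.4 -197.2 -124.6] travel now [  69.2 -197.2 -124.7]
t 10.4 pos [508.6 308.8   5.4] F [-1.2  0.2  5.6] op 25.78852150864915 ff 29.597630761563778
```

{"api": "carry_out", "payload": {
  "series": [
    {"jaw":18,"travel":[0,0,-10],"twist":[0,0,0]},
    {"jaw":18,"travel":[0,0,-35],"twist":[0,0,0]},
    {"jaw":18,"travel":[5,-10,-45],"twist":[0,0,0]},
    {"jaw":18,"travel":[14,-40,-35],"twist":[0,0,0]},
    {"jaw":18,"travel":[14,-40,0],"twist":[0,0,0]},
    {"jaw":18,"travel":[14,-40,0],"twist":[0,0,0]},
    {"jaw":18,"travel":[14,-40,0],"twist":[0,0,0]},
    {"jaw":18,"travel":[8,-27,0],"twist":[0,0,0]},
    {"jaw":18,"travel":[0,0,0],"twist":[0,0,0]},
    {"jaw":18,"travel":[0,0,0],"twist":[0,0,0]}
  ]
}}

```text
time_s: 11.65
tool_pos: [540.0, 102.8, 129.2]
tcp_rot: [-0.245, 0.97, 0.0, -0.0]
wrist_force: [-0.7, -0.9, 0.1]
opening: 0.307
finger_force: 29.6
```

```bash
python3 p.py 540.6 102.5 100; python3 - <<'E'
from m import *
S,d=snapshot('scene')
for m in blobs(S,*O,(220,140,275,215)):
    v,u=np.nonzero(m); print(m.sum(),u.mean(),v.mean(),onz('scene',u.mean(),v.mean(),133),np.median(cloud('scene',d,m),0))
cv2.imwrite('pics/s7.png',cv2.resize(S[130:210,195:295][:,:,::-1],(750,600),interpolation=cv2.INTER_CUBIC))
E
```

```text
twist [ 0. -0.  0.] travel(after twist) [-0.3 -0.5 29.2] travel now [-0.3 -0.6 29.2]
t 11.65 pos [540.  102.8 129.2] F [-0.7 -0.9  0.1] op 26.194199550347182 ff 29.58292745053768
91 241.83516483516485 167.01098901098902 [533.2 101.4 133. ] [533.7 104.7 132.6]
```

View pics/s7.png

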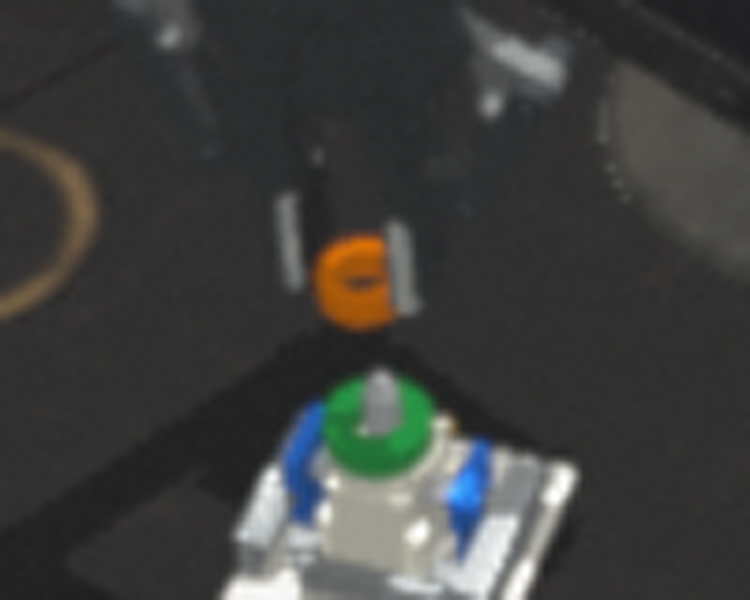

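The orange ring is held at crop (360,282), above the post tip at (380,380), the same geometry as before. Lowering.

{"api": "carry_out", "payload": {
  "series": [
    {"jaw":18,"travel":[-0.5,-0.3,20],"twist":[0,0,0]},
    {"jaw":18,"travel":[0,0,12],"twist":[0,0,0]},
    {"jaw":18,"travel":[0,0,6],"twist":[0,0,0]},
    {"jaw":18,"travel":[0,0,5],"twist":[0,0,0]},
    {"jaw":18,"travel":[0,0,3],"twist":[0,0,0]},
    {"jaw":18,"travel":[0,0,0],"twist":[0,0,0]}
  ]
}}

```text
time_s: 12.45
tool_pos: [541.1, 102.3, 83.3]
tcp_rot: [-0.245, 0.97, -0.0, 0.0]
wrist_force: [0.4, 1.0, 0.1]
opening: 0.302
finger_force: 29.6
```

{"api": "carry_out", "payload": {
  "series": [
    {"jaw":18,"travel":[0,0,3],"twist":[0,0,0]},
    {"jaw":18,"travel":[0,0,2],"twist":[0,0,0]},
    {"jaw":50,"travel":[0,0,0],"twist":[0,0,0]},
    {"jaw":50,"travel":[0,0,0],"twist":[0,0,0]},
    {"jaw":50,"travel":[0,0,0],"twist":[0,0,0]},
    {"jaw":50,"travel":[0,0,-30],"twist":[0,0,0]},
    {"jaw":80,"travel":[0,0,-40],"twist":[0,0,0]},
    {"jaw":80,"travel":[0,50,0],"twist":[0,0,0]},
    {"jaw":80,"travel":[0,50,0],"twist":[0,0,0]},
    {"jaw":80,"travel":[0,50,0],"twist":[0,0,0]},
    {"jaw":80,"travel":[0,0,0],"twist":[0,0,0]}
  ]
}}

```text
time_s: 13.82
tool_pos: [468.0, 236.8, 148.3]
tcp_rot: [-0.247, 0.969, 0.0, -0.0]
wrist_force: [0.9, -0.2, 1.2]
opening: 0.938
finger_force: 0.0
```

```bash
python3 p.py 541 102.5 100; python3 - <<'E'
from m import *
S,d=snapshot('scene'); T,dt=snapshot('top')
for C in(G,O,B):
 for n,I,D,b in(('scene',S,d,(220,165,275,215)),('top',T,dt,(220,190,265,235))):
  for m in blobs(I,*C,b,12):
    v,u=np.nonzero(m); print(n,m.sum(),u.mean(),v.mean(),np.median(cloud(n,D,m),0))
cv2.imwrite('pics/s8.png',cv2.resize(np.hstack([S[155:215,215:275],T[185:245,215:275]])[:,:,::-1],(800,400),interpolation=cv2.INTER_CUBIC))
E
```

```text
twist [ 0.  -0.   0.3] travel(after twist) [  -0.6 -152.9   48.3] travel now [   0.2 -152.9   48.2]
t 13.825 pos [468.  236.8 148.3] F [ 0.9 -0.2  1.2] op 80.09455162884275 ff 0.0
scene 63 244.9047619047619 188.84126984126985 [526.9  91.2  70.1]
top 26 242.73076923076923 215.76923076923077 [530.3  94.8  71.6]
scene 73 244.8904109589041 182.35616438356163 [536.7  99.7  80.3]
top 48 240.79166666666666 213.22916666666666 [539.4 102.   82.9]
scene 43 235.1627906976744 190.53488372093022 [520.  122.   50.4]
scene 41 257.219512195122 194.78048780487805 [548.8  72.2  51.3]
top 21 250.38095238095238 208.8095238095238 [554.   78.6  53.3]
top 22 233.5909090909091 217.95454545454547 [527.4 127.8  52.5]
```

View pics/s8.png

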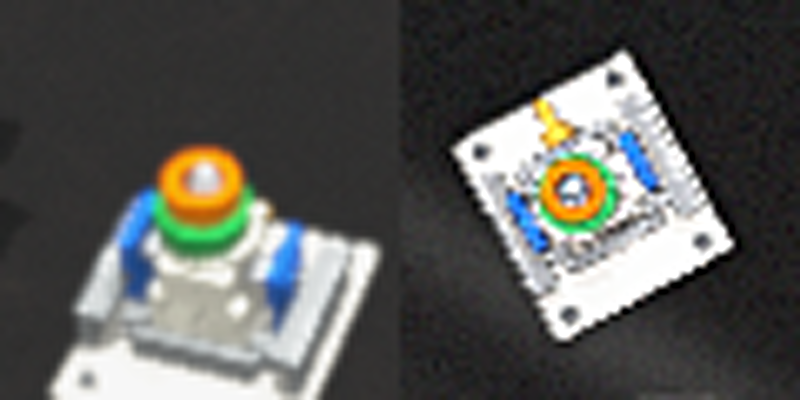

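The left half shows orange stacked on green around the post, and the top depth for orange is 83 mm against 84 mm expected, so both rings are home. Now the pinch.

{"api": "carry_out", "payload": {
  "series": [
    {"jaw":80,"travel":[0,-50,0],"twist":[0,0,0.2]},
    {"jaw":80,"travel":[0,-50,0],"twist":[0,0,0]},
    {"jaw":80,"travel":[0,-50,0],"twist":[0,0,0]},
    {"jaw":80,"travel":[0,-2.5,30],"twist":[0,0,0]},
    {"jaw":80,"travel":[0,0,0],"twist":[0,0,0]},
    {"jaw":80,"travel":[0,0,0],"twist":[0,0,0]}
  ],
  "grip_force": 40
}}

```text
time_s: 14.68
tool_pos: [542.1, 99.4, 118.7]
tcp_rot: [-0.243, 0.97, -0.0, 0.0]
wrist_force: [1.2, -0.5, 0.2]
opening: 0.933
finger_force: 0.0
```

```bash
python3 p.py 541 102.5 36
```

```text
twist [-0.   0.  -0.2] travel(after twist) [-0.5  3.2 82.7] travel now [-0.5  3.3 82.7]
t 14.675 pos [542.1  99.4 118.7] F [ 1.2 -0.5  0.2] op 79.70191591289549 ff 0.0
```

```bash
python3 - <<'E'
from m import *
from scipy.spatial.transform import Rotation as R
for i in range(6): 
    snapshot('top'); s=robot.get_state(); print(s['tool_pos'],s['qpos']*1000)
E
```

```text
[542.5  99.8 119.2] [   25.1   275.2  1705.5    -0.   1159.6 -2036.5]
[542.6 100.1 119.4] [   25.6   274.8  1705.3    -0.   1159.5 -2036.5]
[542.6 100.3 119.5] [   26.    274.7  1705.4    -0.   1159.4 -2036.6]
[542.5 100.4 119.4] [   26.1   274.7  1705.5    -0.1  1159.3 -2036.5]
[542.4 100.4 119.3] [   26.2   274.8  1705.7    -0.1  1159.3 -2036.5]
[542.2 100.4 119.1] [   26.1   275.   1705.9    -0.1  1159.2 -2036.5]
```

{"api": "carry_out", "payload": {
  "series": [
    {"jaw":80,"travel":[0,2.3,20],"twist":[0,0,0]},
    {"jaw":80,"travel":[0,0,15],"twist":[0,0,0]},
    {"jaw":80,"travel":[0,0,0],"twist":[0,0,0]},
    {"jaw":80,"travel":[0,0,0],"twist":[0,0,0]},
    {"jaw":80,"travel":[0,0,0],"twist":[0,0,0]}
  ]
}}

```text
time_s: 15.6
tool_pos: [541.5, 101.9, 84.1]
tcp_rot: [-0.243, 0.97, -0.0, 0.001]
wrist_force: [0.8, 0.4, 0.1]
opening: 0.933
finger_force: 0.0
```

```bash
python3 p.py 541 102.5 36
```

```text
twist [-0.   0.1 -0.2] travel(after twist) [ 0.2  0.8 48.1] travel now [ 0.3  0.8 48.1]
t 15.6 pos [541.5 101.9  84.1] F [0.8 0.4 0.1] op 79.67573136573779 ff 0.0
```

{"api": "carry_out", "payload": {
  "series": [
    {"jaw":80,"travel":[0,0.6,15],"twist":[0,0,0]},
    {"jaw":80,"travel":[0,0,15],"twist":[0,0,0]},
    {"jaw":80,"travel":[0,0,12],"twist":[0,0,0]},
    {"jaw":80,"travel":[0,0,6],"twist":[0,0,0]},
    {"jaw":80,"travel":[0,0,0],"twist":[0,0,0]},
    {"jaw":80,"travel":[0,0,0],"twist":[0,0,0]}
  ]
}}

```text
time_s: 16.35
tool_pos: [541.0, 102.5, 35.6]
tcp_rot: [-0.243, 0.97, -0.0, 0.0]
wrist_force: [-0.4, -0.2, 0.5]
opening: 0.94
finger_force: 0.0
```

{"api": "carry_out", "payload": {
  "series": [
    {"jaw":60,"travel":[0,0,0],"twist":[0,0,0]},
    {"jaw":50,"travel":[0,0,0],"twist":[0,0,0]},
    {"jaw":40,"travel":[0,0,0],"twist":[0,0,0]},
    {"jaw":36,"travel":[0,0,0],"twist":[0,0,0]},
    {"jaw":36,"travel":[0,0,0],"twist":[0,0,0]},
    {"jaw":36,"travel":[0,0,0],"twist":[0,0,0]},
    {"jaw":36,"travel":[0,0,0],"twist":[0,0,0]}
  ]
}}

```text
time_s: 17.23
tool_pos: [542.2, 101.8, 38.1]
tcp_rot: [-0.243, 0.97, -0.001, 0.001]
wrist_force: [-2.2, -1.8, 11.6]
opening: 0.5
finger_force: 40.7
```

{"api": "carry_out", "payload": {
  "series": [
    {"jaw":36,"travel":[0,0,-4],"twist":[0,0,0]},
    {"jaw":36,"travel":[0,0,-4],"twist":[0,0,0]},
    {"jaw":36,"travel":[0,0,0],"twist":[0,0,0]}
  ]
}}

```text
time_s: 17.6
tool_pos: [540.3, 102.4, 43.1]
tcp_rot: [-0.243, 0.97, -0.0, -0.0]
wrist_force: [-0.2, -1.0, -1.7]
opening: 0.495
finger_force: 41.6
```

Wrist force is −1.7 N, close to the carrier's weight (about 2.5 N), so nothing is snagging. Lifting on.

{"api": "carry_out", "payload": {
  "series": [
    {"jaw":36,"travel":[0,0,-6],"twist":[0,0,0]},
    {"jaw":36,"travel":[0,0,-8],"twist":[0,0,0]},
    {"jaw":36,"travel":[0,0,-10],"twist":[0,0,0]},
    {"jaw":36,"travel":[0,0,-12],"twist":[0,0,0]},
    {"jaw":36,"travel":[0,0,-14],"twist":[0,0,0]},
    {"jaw":36,"travel":[0,0,-14],"twist":[0,0,0]},
    {"jaw":36,"travel":[0,0,-12],"twist":[0,0,0]},
    {"jaw":36,"travel":[0,0,-10],"twist":[0,0,0]},
    {"jaw":36,"travel":[0,0,-6],"twist":[0,0,0]},
    {"jaw":36,"travel":[0,0,0],"twist":[0,0,0]},
    {"jaw":36,"travel":[0,0,0],"twist":[0,0,0]},
    {"jaw":36,"travel":[0,0,0],"twist":[0,0,0]}
  ]
}}

```text
time_s: 19.1
tool_pos: [540.0, 102.4, 134.6]
tcp_rot: [-0.243, 0.97, 0.0, -0.001]
wrist_force: [0.2, 0.0, -2.9]
opening: 0.494
finger_force: 42.2
```

```bash
python3 - <<'E'
from m import *
S,d=snapshot('scene')
for C in(G,O,B):
  for m in blobs(S,*C,(215,110,285,205),8):
    v,u=np.nonzero(m); print(m.sum(),u.mean(),v.mean(),np.median(cloud('scene',d,m),0))
s=robot.get_state(); print(s['tool_pos'],s['wrist_force'],s['opening'],s['finger_force'])
cv2.imwrite('pics/s9.png',cv2.resize(S[120:220,190:315][:,:,::-1],(750,600),interpolation=cv2.INTER_CUBIC))
E
```

```text
76 240.93421052631578 159.5 [524.2  90.4 165.8]
95 240.69473684210527 153.14736842105262 [531.7  96.9 177.6]
14 252.5 188.0 [573.4 119.4  19.7]
12 232.25 163.66666666666666 [516.6 112.8 148.8]
45 251.55555555555554 172.24444444444444 [541.2  79.2 119.3]
[540.1 102.4 134.7] [-0.4  0.6 -3.7] 0.4926094923048778 42.19115674495697
```

View pics/s9.png

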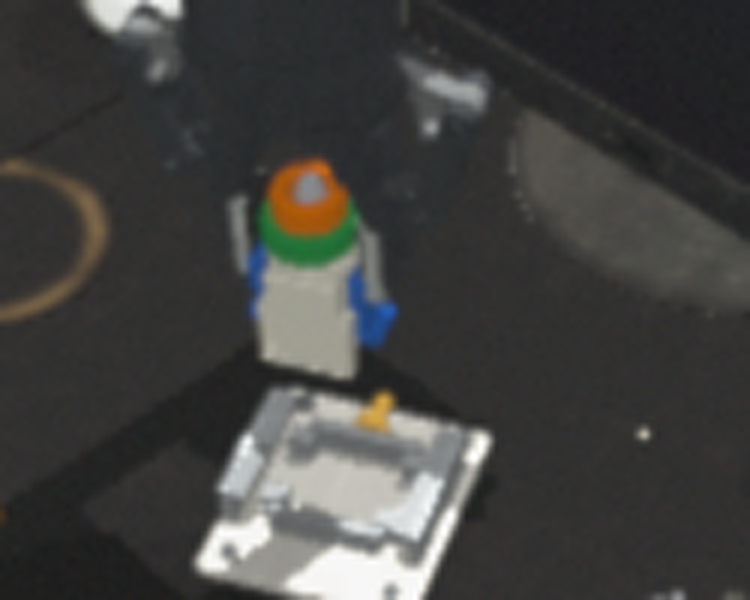

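The carrier hangs upright and clear of the dock at crop (308,290), with both rings on and about 96 mm above its seat. Handing in.

```bash
python3 -c "
from h import *
print(order.close_job())"
```

```text
the job is handed in; nothing more can be done
None
```

The job is handed in: both rings are home on the post, and the carrier is held upright by its pinched catches about 96 mm above its seat; no verdict was returned.

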